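# Open the parts-soaking pot under the work lamp

## Robot

A 7-joint arm with a two-finger parallel gripper is mounted at the origin on the work surface. World frame = base frame: x ahead of the robot, y to its left, z up, the work surface at z = 0. Lengths are in m, angles in rad, forces in N, time in s.
With the tool pointing down it reaches from about 0.425 to 0.875 m from the base axis. Payload 4.7 kg.
Tool frame: the origin (TCP) lies between the finger pads; the fingertips stand 25 mm ahead of it and the grasp point (between the pads) lies 6 mm ahead of it (env.tips_ahead is the distance from the TCP to the fingertips, in m); z points along the fingers, y is the direction in which the jaws open and shut (so a half turn about z gives the same grasp; the last joint's range is limited). The gripper opens to 87 mm and grips with 3 to 60 N. Pads are 19 mm wide; open, the fingers measure 117 mm over their backs; the gripper's body (75 mm by 190 mm) begins 51 mm behind the grasp point.
Start: joints at [1.277, 0.321, -0.07, 1.45, 0.023, 1.371, -0.057], TCP at [0.197, -0.619, 0.248] pointing down, gripper open.
Joint ranges: [-2.86, 2.86], [-0.3, 2.09], [-1.38, 1.24], [0.06, 2.45], [-1.56, 4.7], [0.09, 2.05], [-2.69, 2.69]. Speed limits (rad/s): [2.57, 2.57, 3.14, 3.14, 3.14, 3.14, 3.14].

## Interface

Orientations are given as [roll, pitch, yaw] about the fixed x, y, z axes, in that order (R = Rz(yaw) Ry(pitch) Rx(roll)).
In Python, from cell import env gives the robot as it stands.
- The arm moves only by the tool servo_tool, never from a script. Its argument "moves" is a list of rows, each a list of 2 entries, a list of its own where there are three numbers: the shift along the tool's x, y, z as a fraction of full scale, then the turn, a rotation vector about the tool's x, y, z as a fraction of full scale. A call has 1 to 10 rows; each row is the pose to reach, as a shift and turn from the pose measured when the call began, along the tool's axes at that moment, turning the shorter way round; what a row does not reach only later rows make up. Full scale, the value 1, is 40 cm for a shift and 2 pi rad for a turn. A row lasts 1/12 s, in which the tool goes at most 41.7 mm and 7.16 degrees, less where a joint would pass 70% of its speed; a pose out of reach is approached as far as the arm can. A call with a number of a shift or a turn outside -1 to 1 is refused whole. A call with a gripper value outside its range is refused whole. "hand" is the opening, from 0 (shut) to 1 (fully open), set as the call begins (left out, the last holds). The fingers move at their own pace and stop on an object; "grip_force" is the grip in N (left out, the last holds). Time passes only in rows, so rows that repeat a pose let the fingers close. It gives the time, the measured TCP pose, the force and the opening at its end, in the units of the state.
- env.get_state(): the state, without advancing time (a new reading comes with each control period).
- env.get_image(name): name is "side" or "top"; returns (picture, depth): 420x560x3 uint8, blue, green, red; 420x560 float32, m along the optical axis (not along the pixel's ray), 0 where there is no reading.
- env.get_calibration(name): a dict with "vfov" (degrees; the focal length in pixels is half the picture's height over the tangent of half this angle, whatever the lens; pixels are square), "cx", "cy" (the principal point, pixels), "world_to_cam" (4x4, takes a point from world to camera coordinates). Camera axes: x right, y up, looking along -z (the intrinsics and any distortion apply to the point x, -y, -z); pixel columns grow to the right and rows downward; lengths in m; the calibration is good to about 2 mm. A picture is of the moment at which its call begins. get_calibration takes no time and is no camera call.
- env.close_job(): hands the job in, once; it reports no verdict.
The state is a dict: "time_s": time; "joint_positions": joint angles; "qd": joint speeds; "effort": joint torques, N m; "tool_pos": TCP position; "tool_rot": TCP orientation; "ft_force": force on the tool from outside, world axes, zero at the start; "wrist_torque": the same for the moment, N m; "opening": finger opening in m.
Only numpy, scipy, OpenCV 4.12 (cv2) and the standard library are available. Lean on these libraries where they do the work, as an engineer would, in place of code of your own. Each camera call takes 0.05 s, during which the arm holds its last target. There are 200 camera calls.

## Task

The steel parts-soaking pot has to be opened, but the bench lamp hangs just over it: first swing the lamp arm sideways, with the lid still on, until no part of the lamp is above the pot, and leave it swung clear. Then lift the loose lid off by its knob and, keeping it level, lay it gently, knob up, wholly on the cardboard pad without dropping it. Leave the pot standing where it is and do not disturb the other things on the bench.

Things in the scene. Friction and masses are not known exactly. Their poses are not given: they have to be found in the camera images.
- lamp_grip (a point): Point on the axis of the upright round rubber grip (24 mm across, 220 to 275 mm above the bench) on top of the lamp's head, 15 mm below its top. The head is a flat black disc on the same axis, 110 mm across, 195 to 220 mm up; a flat arm (22 mm wide, top 216 mm up) joins it to the post 250 mm away. Clear means this axis is over 135 mm, horizontally, from the pot's axis.
- lamp_post (a point): Point on the lamp's fixed vertical post, the hinge axis of the arm, 210 mm above the bench. The post (24 mm across, 40 mm at the hinge, 225 mm tall, on a fixed foot 110 mm across) stands beyond the pot as seen from the robot.
- lamp_arm (a joint): Swing of the lamp arm about the vertical post, rad, -1.5 to 1.5, growing anticlockwise seen from above. Near 0 the head is over the pot; either direction clears it. It turns with light friction (about 1.5 N at the grip) and stays where it is left.
- pot: Loose open round steel pot, 150 mm across, 110 mm tall, wall 4 mm, two small loop handles near the rim on its +y and -y sides (to 100 mm from its axis, 92 mm up); about 1.8 kg. Origin: centre of its underside, z up.
- lid: Loose round steel lid, 160 mm across, 0.25 to 0.5 kg. Origin: centre of its underside, z up. From there up: locating disc 134 mm across to 8 mm (inside the pot's mouth, 4 mm play each side), flange to 14 mm, dome to 24 mm, stem 18 mm across to 36 mm, round black knob 36 mm across to 66 mm. Seated, its origin is 102 mm above the bench. Elsewhere it stands flat on the locating disc.
- lid_knob (a point): Centre of the lid's round black knob (36 mm across, 30 mm tall), 51 mm above the lid's origin on its axis.
- pad: Flat square cardboard pad fixed to the bench, 230 by 230 mm, 6 mm thick, empty, on the robot's left or right. Origin: centre of its underside.
- tray: Fixed open black plastic tray, 230 by 230 mm, 35 mm tall, holding a wrench and a throttle body; on the other side from the pad. Origin: centre of its underside. Not to be used.
- soaking_part: A loose bystander, to be left where it is. Origin: centre of its underside. Aluminium part 50 x 35 x 50 mm inside the pot, hidden by the lid at the start.
- wrench: A loose bystander, to be left where it is. Origin: centre of its underside. Steel wrench 170 mm long, lying in the tray.
- throttle_body: A loose bystander, to be left where it is. Origin: centre of its underside. Aluminium throttle body 70 mm square, 52 mm tall, in the tray.
- can: A loose bystander, to be left where it is. Origin: centre of its underside. Upright spray can 66 mm across, 170 mm tall.
- screwdriver: A loose bystander, to be left where it is. Origin: centre of its underside. Screwdriver 200 mm long, lying between the robot and the pot.
- cap: A loose bystander, to be left where it is. Origin: centre of its underside. Flat black plastic cap, 70 mm across, 14 mm thick.
There are look-alikes about, which are no part of the job. Leave any orange or pink look-alike of the lid alone.

How it is judged:
On the way, in this order (a step that is already met when the one before it is completed fails the run):
1. the lamp is swung clear of the pot (its axis more than 135 mm from the pot's axis) while the lid is still on (horizontal distance between lamp_grip and pot above 0.135 m and z of lid in the frame of pot below 0.106 m), for 0.1 s.
2. the lid is lifted clear of the pot's mouth in the fingers (z of lid in the frame of pot above 0.115 m and contact force between the fingers and lid above 0.5 N), for 0.1 s.
At the end, for the whole second after the job is handed in: The lid lies flat, knob up and at rest on the cardboard pad, wholly within its edges (centre within 35 mm of the pad's centre along each side); the lamp head's axis is still more than 135 mm from the pot's axis; the pot stands upright within 30 mm of where it was (x of lid in the frame of pad between -0.035 and 0.035 m and y of lid in the frame of pad between -0.035 and 0.035 m and z of lid in the frame of pad below 0.009 m and angle between each of lid, pot's own z axis and vertical below 0.06 rad and linear speed of lid below 0.02 m/s and contact force between lid and pad above 0.5 N and horizontal distance between lamp_grip and pot above 0.135 m and distance of pot from where it was at the start of the episode below 0.03 m); the robot touches nothing.
It fails at once if the lid is dropped (falls freely by more than about 10 mm) (linear speed of lid above 0.45 m/s and contact force between the fingers and lid below 0.1 N).
It fails at once if the lid is tipped by more than about 35 degrees (angle between lid's own z axis and vertical above 0.6 rad).
It fails at once if the pot is pushed more than 30 mm or tipped (distance of pot from where it was at the start of the episode above 0.03 m or angle between pot's own z axis and vertical above 0.25 rad).
It fails at once if another thing on the bench is moved by more than 30 mm (distance of any of soaking_part, wrench, throttle_body, can, screwdriver, cap from where it was at the start of the episode above 0.03 m).
It also fails if it takes over 61 s, if anything falls off the work surface, if the arm or the gripper's body presses on something with over 40 N, if the wrist force passes 120 N, or if a joint passes its speed limit or range.

## Working session

There is one attempt and no reset: what is moved stays moved. The work goes in short steps, Python scripts to look and compute and a tool call to move; the robot and the scene stay as the last step left them, time stands still between calls to the robot, and variables do not carry over. Pictures are saved under pics/ and viewed, on a budget of 10 in all, crops included, one or two more only if the job needs it, and the job is handed in when it is done.

Besides the shell and the picture viewer there is one more tool, called after "Request:" as a command line: name --argument value ..., lists and objects as JSON in quotes. servo_tool: Moves the arm, as the interface text tells. Shift numbers are shares of 40 cm and turn numbers shares of 2 pi rad, none past 1 either way. Its arguments: {"type":"object","properties":{"moves":{"type":"array","items":{"type":"array"}},"hand":{"type":"number"},"grip_force":{"type":"number"}},"required":["moves"]}

```bash
mkdir -p pics; ls; cat > h.py <<'E'
import numpy as np, cv2
from cell import env
from scipy.spatial.transform import Rotation as R
def grab(n,tag):
    im,d=env.get_image(n); c=env.get_calibration(n)
    cv2.imwrite(f'pics/{tag}.png',im); np.savez(f'pics/{tag}.npz',im=im,d=d)
    return im,d,c
def cloud(d,c):
    h,w=d.shape; f=h/2/np.tan(np.radians(c['vfov'])/2)
    v,u=np.mgrid[:h,:w]
    p=np.stack([(u-c['cx'])/f*d,-(v-c['cy'])/f*d,-d,np.ones_like(d)],-1)
    P=p@np.linalg.inv(np.array(c['world_to_cam'])).T
    P=P[...,:3]; P[d<=0]=np.nan
    return P
def togo(target,rpy):
    s=env.get_state(); r=R.from_euler('xyz',s['tool_rot'])
    sh=r.inv().apply(np.array(target)-s['tool_pos'])/.4
    t=(r.inv()*R.from_euler('xyz',rpy)).as_rotvec()/(2*np.pi)
    return sh.round(4),t.round(4)
E
python3 - <<'E'
from h import *
print(env.get_state())
for n in('top','side'):
    im,d,c=grab(n,n+'0'); print({k:v for k,v in c.items()}); P=cloud(d,c); print((d>0).mean())
E
```

```text
pics
{'time_s': 0.0, 'joint_positions': array([ 1.27709924,  0.32181417, -0.07006985,  1.45169098,  0.02263025,
        1.37075327, -0.05690208]), 'qd': array([-2.92882333e-04, -1.61141398e-03,  8.66740798e-04,  9.74277509e-04,
        1.20661234e-03, -1.61837640e-03,  6.15572633e-05]), 'effort': array([-3.15005782e-04, -4.91291749e+01, -4.03981721e-01, -3.12528169e+01,
       -6.39115996e-02,  4.35171963e-02,  1.92136604e-04]), 'tool_pos': array([ 0.19670975, -0.61899732,  0.24645905]), 'tool_rot': array([-3.13971799e+00,  1.31281645e-04,  3.07817968e-01]), 'ft_force': array([-0.06968463,  0.57032579,  0.68696943]), 'wrist_torque': array([ 0.02246418, -0.01729791, -0.00087598]), 'opening': 0.08691929585185414}
{'vfov': 45.83863436088458, 'cx': 276.2551352808111, 'cy': 208.90223305796707, 'world_to_cam': array([[-0.02862053, -0.99957993,  0.00456298,  0.01980574],
       [ 0.99852482, -0.02837901,  0.04629049, -0.5153199 ],
       [-0.04614155,  0.00588111,  0.9989176 , -1.54530837],
       [ 0.        ,  0.        ,  0.        ,  1.        ]])}
0.9962414965986395
{'vfov': 56.12696838342867, 'cx': 284.65469456851326, 'cy': 207.2516018200948, 'world_to_cam': array([[ 0.94550955, -0.32557441, -0.00360542, -0.48785689],
       [ 0.25115238,  0.72224206,  0.64442912, -0.24973164],
       [-0.20720564, -0.6102194 ,  0.76465555, -1.02036592],
       [ 0.        ,  0.        ,  0.        ,  1.        ]])}
0.9960459183673469
```

View pics/top0.png

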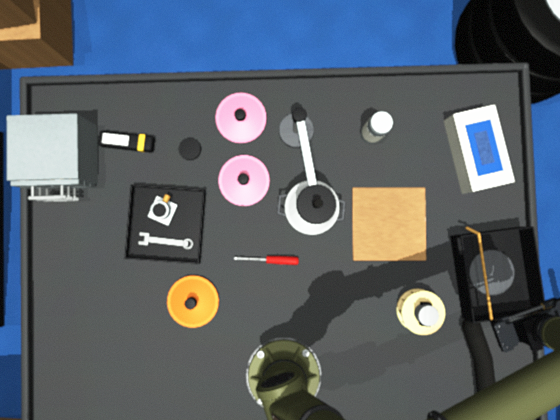

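View pics/side0.png

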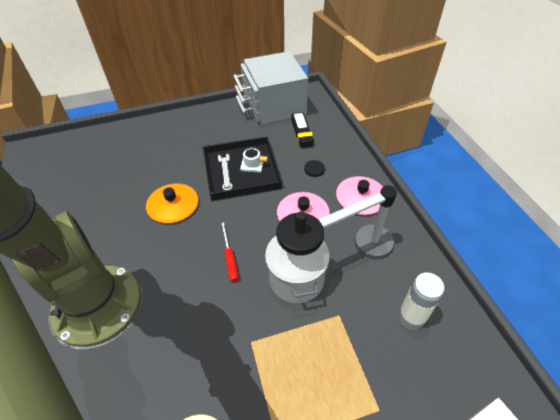

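The top view shows the lamp head at (317,201) over the pot (312,207), the post at about (299,112), the pad at (390,224) on the right and the tray on the left. The orange and pink lids are decoys. I'll swing the lamp left, away from the pad and the can.

```bash
cat > m.py <<'E'
from h import *
def fit(P):
    A=np.c_[2*P[:,0],2*P[:,1],np.ones(len(P))]; s=np.linalg.lstsq(A,(P[:,:2]**2).sum(1),rcond=None)[0]
    return s[:2],np.sqrt(s[2]+s[0]**2+s[1]**2)
def circ(Q):
    (x,y),r=cv2.minEnclosingCircle(np.float32(Q[:,:2]*1000)); return np.round([x,y,r],1)
E
python3 - <<'E'
from m import *
for n in('top','side'):
    z=np.load(f'pics/{n}0.npz'); im,d=z['im'].astype(int),z['d']; P=cloud(d,env.get_calibration(n)); X,Y,Z=np.moveaxis(P,-1,0)
    near=(X>.35)&(X<.95)&(abs(Y)<.35)
    print(n,'bench z',np.nanmedian(Z[(X>.3)&(X<.9)&(abs(Y)<.4)]))
    for nm,m in dict(grip=near&(Z>.262)&(X<.62),head=near&(Z>.21)&(Z<.228)&(X<.62)&(im.max(2)<70),
      lid=near&(Z>.108)&(Z<.135)&(X<.66)&(Y<.05)&(Y>-.17),post=near&(Z>.2)&(X>.7)&(Y>-.1)&(im.max(2)<70),can=near&(Z>.15)&(Y<-.12)&(X>.6)).items():
        Q=P[m]; print(nm,len(Q),Q.mean(0).round(4),Q.min(0).round(3),Q.max(0).round(3),circ(Q))
    B,G,Rr=np.moveaxis(im,-1,0)
    m=((Rr-B>50)&(Z<.03)&(Z>-.02)&(Y<-.05)&(Y>-.45)&(X>.3)&(X<.7)).astype(np.uint8)
    m=cv2.morphologyEx(m,cv2.MORPH_OPEN,np.ones((5,5)))
    Q=P[m>0]; print('pad',Q.mean(0),cv2.minAreaRect(np.float32(Q[:,:2]*1000)))
E
```

```text
top bench z 0.002651140824285081
grip 67 [ 0.5179 -0.1022  0.2748] [ 0.508 -0.114  0.263] [ 0.529 -0.092  0.284] [ 518.  -102.7   11.7]
head 442 [ 0.5351 -0.1067  0.2203] [ 0.467 -0.151  0.213] [ 0.568 -0.05   0.228] [ 517.3 -100.9   52. ]
lid 960 [ 0.501  -0.0782  0.1176] [ 0.437 -0.17   0.109] [ 0.593 -0.02   0.131] [515.3 -98.6  79.9]
post 167 [ 0.764  -0.0626  0.2243] [ 0.746 -0.083  0.202] [ 0.784 -0.044  0.233] [764.6 -63.6  19.9]
can 421 [ 0.7459 -0.2981  0.1686] [ 0.715 -0.33   0.15 ] [ 0.779 -0.268  0.179] [ 747.  -299.7   32.7]
pad [ 0.45950145 -0.34013485  0.00655716] ((460.3786926269531, -341.3636169433594), (220.86685180664062, 230.7900848388672), 88.3702163696289)
side bench z 0.001210011055907012
grip 104 [ 0.5164 -0.1053  0.2719] [ 0.506 -0.115  0.262] [ 0.529 -0.092  0.277] [ 517.1 -103.2   12.2]
head 1278 [ 0.5137 -0.1129  0.2192] [ 0.464 -0.158  0.21 ] [ 0.57  -0.052  0.228] [ 516.2 -105.4   54.3]
lid 1750 [ 0.5019 -0.1215  0.119 ] [ 0.435 -0.17   0.11 ] [ 0.594 -0.026  0.129] [514.3 -98.6  79.6]
post 202 [ 0.7633 -0.0701  0.2203] [ 0.746 -0.084  0.2  ] [ 0.784 -0.045  0.227] [765.4 -65.9  20.7]
can 717 [ 0.7431 -0.3041  0.1667] [ 0.715 -0.334  0.15 ] [ 0.778 -0.27   0.174] [ 746.5 -301.4   32.5]
pad [ 0.46265187 -0.34138305  0.00585859] ((463.0838317871094, -250.17779541015625), (399.2657165527344, 235.85983276367188), 89.90035247802734)
```

```bash
python3 -c "
from h import *
print(togo([.35,-.37,.34],[np.pi,0,.23]))"
```

```text
(array([ 0.5537, -0.4776, -0.2328]), array([-0.0003,  0.    ,  0.0124]))
```

Request:
servo_tool --moves '[[[0.05, -0.04, -0.1], [0, 0, 0]], [[0.15, -0.12, -0.2], [0, 0, 0]], [[0.22, -0.19, -0.23], [0, 0, 0.005]], [[0.29, -0.25, -0.23], [0, 0, 0.008]], [[0.36, -0.31, -0.23], [0, 0, 0.01]], [[0.43, -0.37, -0.23], [0, 0, 0.012]], [[0.5, -0.43, -0.23], [0, 0, 0.012]], [[0.55, -0.475, -0.23], [0, 0, 0.012]], [[0.55, -0.475, -0.23], [0, 0, 0.012]]]' --hand 1

```text
time_s: 0.85
tool_pos: [0.3541, -0.364, 0.3394]
tool_rot: [-3.138, -0.003, 0.245]
ft_force: [1.4, 0.4, 0.6]
opening: 0.0871
```

```bash
python3 -c "
from h import *
s=env.get_state();print(s['time_s'],s['tool_pos'],s['tool_rot'],s['joint_positions'])
print(togo([.517,-.103,.34],[np.pi,0,.152]))"
```

```text
0.85 [ 0.35406389 -0.36402219  0.33935347] [-3.13832333e+00 -2.51656256e-03  2.44667316e-01] [ 1.01575931e+00 -3.96337607e-04 -2.65002815e-01  1.63799709e+00
 -4.00273167e-03  1.50535215e+00 -5.75103795e-01]
(array([ 0.5533, -0.5344,  0.0015]), array([-0.0005, -0.0004,  0.0147]))
```

Request:
servo_tool --moves '[[[0.06, -0.06, 0], [0, 0, 0.002]], [[0.13, -0.13, 0], [0, 0, 0.004]], [[0.2, -0.2, 0], [0, 0, 0.006]], [[0.27, -0.26, 0], [0, 0, 0.008]], [[0.34, -0.33, 0], [0, 0, 0.01]], [[0.41, -0.4, 0], [0, 0, 0.012]], [[0.48, -0.46, 0], [0, 0, 0.0145]], [[0.53, -0.51, 0.001], [0, 0, 0.0145]], [[0.553, -0.534, 0.001], [0, 0, 0.0145]], [[0.553, -0.534, 0.001], [0, 0, 0.0145]]]'

```text
time_s: 1.68
tool_pos: [0.5181, -0.099, 0.3398]
tool_rot: [-3.136, -0.003, 0.161]
ft_force: [-1.4, -0.1, -1.0]
opening: 0.087
```

```bash
python3 -c "
from m import *
s=env.get_state();print(s['tool_pos'],s['tool_rot'],s['joint_positions'])
print(togo([.517,-.103,.266],[np.pi,0,.152]))"
```

```text
[ 0.51811458 -0.09901761  0.33982772] [-3.13596517e+00 -2.53829764e-03  1.60615746e-01] [ 0.70304084  0.05761646 -0.5825948   1.58642391  0.02562999  1.50618851
 -1.29059475]
(array([-0.0048,  0.0104,  0.1845]), array([-0.0009, -0.0004,  0.0014]))
```

Request:
servo_tool --moves '[[[-0.005, 0.01, 0.06], [0, 0, 0]], [[-0.005, 0.01, 0.12], [0, 0, 0]], [[-0.005, 0.01, 0.17], [0, 0, 0]], [[-0.005, 0.01, 0.184], [0, 0, 0]], [[-0.005, 0.01, 0.184], [0, 0, 0]]]'

```text
time_s: 2.1
tool_pos: [0.5153, -0.1042, 0.2644]
tool_rot: [-3.135, 0.001, 0.159]
ft_force: [-0.2, -0.8, -0.4]
opening: 0.0872
```

Request:
servo_tool --moves '[[[0, 0, 0], [0, 0, 0]], [[0, 0, 0], [0, 0, 0]], [[0, 0, 0], [0, 0, 0]], [[0, 0, 0], [0, 0, 0]], [[0, 0, 0], [0, 0, 0]], [[0, 0, 0], [0, 0, 0]]]' --hand 0 --grip_force 10

```text
time_s: 2.6
tool_pos: [0.5156, -0.1041, 0.2649]
tool_rot: [-3.135, 0.001, 0.159]
ft_force: [-0.3, 0.2, 0.8]
opening: 0.0552
```

```bash
python3 -c "
from m import *
s=env.get_state();print(s['tool_pos'],s['tool_rot'],s['opening'],s['ft_force'])
c=np.array([.765,-.065]);g=s['tool_pos'][:2];v=g-c;print(np.hypot(*v))
for a in range(6,61,6):
  t=-np.radians(a);w=np.array([[np.cos(t),-np.sin(t)],[np.sin(t),np.cos(t)]])@v*.2505/np.hypot(*v)
  print(a,togo([*(c+w),s['tool_pos'][2]],[s['tool_rot'][0],s['tool_rot'][1],s['tool_rot'][2]-.3*a/60]))"
```

```text
[ 0.51555925 -0.10412604  0.26488294] [-3.13516736e+00  5.11931144e-04  1.58961247e-01] 0.05516129698643608 [-0.25816346  0.20182695  0.76822383]
0.25249066684700283
6 (array([ 0.0086, -0.0654,  0.0004]), array([0.    , 0.    , 0.0048]))
12 (array([ 0.0191, -0.1301,  0.0008]), array([0.    , 0.0001, 0.0095]))
18 (array([ 0.0363, -0.1934,  0.0012]), array([0.    , 0.0001, 0.0143]))
24 (array([ 0.06  , -0.2545,  0.0016]), array([0.    , 0.0001, 0.0191]))
30 (array([ 0.0899, -0.3128,  0.002 ]), array([0.    , 0.0002, 0.0239]))
36 (array([ 0.1258, -0.3677,  0.0023]), array([0.    , 0.0002, 0.0286]))
42 (array([ 0.1672, -0.4185,  0.0026]), array([0.    , 0.0002, 0.0334]))
48 (array([ 0.2138, -0.4647,  0.0029]), array([0.    , 0.0002, 0.0382]))
54 (array([ 0.2648, -0.5057,  0.0031]), array([0.    , 0.0003, 0.043 ]))
60 (array([ 0.3199, -0.5413,  0.0033]), array([0.    , 0.0003, 0.0477]))
```

Fingers are slow; let them finish closing.

Request:
servo_tool --moves '[[[0, 0, 0], [0, 0, 0]], [[0, 0, 0], [0, 0, 0]], [[0, 0, 0], [0, 0, 0]], [[0, 0, 0], [0, 0, 0]], [[0, 0, 0], [0, 0, 0]], [[0, 0, 0], [0, 0, 0]], [[0, 0, 0], [0, 0, 0]], [[0, 0, 0], [0, 0, 0]], [[0, 0, 0], [0, 0, 0]]]'

```text
time_s: 3.35
tool_pos: [0.5155, -0.1039, 0.2649]
tool_rot: [-3.135, 0.001, 0.159]
ft_force: [-1.2, 0.6, 1.1]
opening: 0.0235
```

```bash
python3 -c "
from m import *
s=env.get_state();print(s['tool_pos'],s['opening'],s['ft_force'])"
```

```text
[ 0.51547424 -0.10391857  0.26490284] 0.023482721704521023 [-1.23580558  0.60955225  1.10947789]
```

Gripped (23.5 mm). Swing first half, slowly.

Request:
servo_tool --moves '[[[0.004, -0.03, 0], [0, 0, 0.002]], [[0.009, -0.065, 0], [0, 0, 0.005]], [[0.014, -0.098, 0], [0, 0, 0.007]], [[0.019, -0.13, 0], [0, 0, 0.0095]], [[0.027, -0.162, 0], [0, 0, 0.012]], [[0.036, -0.193, 0], [0, 0, 0.014]], [[0.047, -0.224, 0], [0, 0, 0.0165]], [[0.06, -0.2545, 0], [0, 0, 0.019]], [[0.074, -0.284, 0], [0, 0, 0.0215]], [[0.09, -0.313, 0], [0, 0, 0.024]]]'

```text
time_s: 4.18
tool_pos: [0.5307, 0.024, 0.265]
tool_rot: [-3.138, 0.004, 0.005]
ft_force: [-1.4, -2.0, -2.3]
opening: 0.0236
```

```bash
python3 -c "
from m import *
s=env.get_state();print(s['tool_pos'],s['tool_rot'],s['opening'],s['ft_force'])
c=np.array([.765,-.065]);g=s['tool_pos'][:2];v=g-c;print(np.hypot(*v))
for a in range(3,31,3):
  t=-np.radians(a);w=np.array([[np.cos(t),-np.sin(t)],[np.sin(t),np.cos(t)]])@v*.2505/np.hypot(*v)
  print(a,togo([*(c+w),.265],[s['tool_rot'][0],s['tool_rot'][1],s['tool_rot'][2]-.15*a/30]))"
```

```text
[0.53065785 0.02398811 0.26495767] [-3.13756152  0.00356332  0.00522783] 0.02356958715204725 [-1.41924621 -1.95183476 -2.31706237]
0.2506693542706811
3 (array([ 0.013 , -0.0301, -0.    ]), array([0.    , 0.    , 0.0024]))
6 (array([ 0.0272, -0.0597,  0.    ]), array([0.    , 0.    , 0.0048]))
9 (array([ 0.0428, -0.0885,  0.0001]), array([0.    , 0.    , 0.0072]))
12 (array([ 6.000e-02, -1.164e-01,  1.000e-04]), array([0.    , 0.    , 0.0095]))
15 (array([ 0.0786, -0.1434,  0.0002]), array([0.    , 0.    , 0.0119]))
18 (array([ 0.0986, -0.1694,  0.0002]), array([0.0001, 0.0001, 0.0143]))
21 (array([ 0.12  , -0.1943,  0.0002]), array([0.0001, 0.0001, 0.0167]))
24 (array([ 0.1426, -0.218 ,  0.0003]), array([0.0001, 0.0001, 0.0191]))
27 (array([ 0.1664, -0.2405,  0.0003]), array([0.0001, 0.0001, 0.0215]))
30 (array([ 0.1914, -0.2618,  0.0003]), array([0.0001, 0.0001, 0.0239]))
```

Request:
servo_tool --moves '[[[0.013, -0.03, 0], [0, 0, 0.002]], [[0.027, -0.06, 0], [0, 0, 0.005]], [[0.043, -0.0885, 0], [0, 0, 0.007]], [[0.06, -0.1165, 0], [0, 0, 0.0095]], [[0.0785, -0.1435, 0], [0, 0, 0.012]], [[0.0985, -0.1695, 0], [0, 0, 0.014]], [[0.12, -0.1945, 0], [0, 0, 0.0165]], [[0.1425, -0.218, 0], [0, 0, 0.019]], [[0.1665, -0.2405, 0], [0, 0, 0.0215]], [[0.1665, -0.2405, 0], [0, 0, 0.0215]]]'

```text
time_s: 5.02
tool_pos: [0.5985, 0.1211, 0.2648]
tool_rot: [-3.137, 0.002, -0.13]
ft_force: [1.7, -0.2, -0.6]
opening: 0.0239
```

Request:
servo_tool --moves '[[[0, 0, 0], [0, 0, 0]], [[0, 0, 0], [0, 0, 0]], [[0, 0, 0], [0, 0, 0]], [[0, 0, 0], [0, 0, 0]], [[0, 0, 0], [0, 0, 0]], [[0, 0, 0], [0, 0, 0]]]' --hand 1

```text
time_s: 5.52
tool_pos: [0.5984, 0.1208, 0.2649]
tool_rot: [-3.137, 0.002, -0.13]
ft_force: [-0.2, 0.4, 0.5]
opening: 0.0557
```

Request:
servo_tool --moves '[[[0, 0, 0], [0, 0, 0]], [[0, 0, 0], [0, 0, 0]], [[0, 0, -0.03], [0, 0, 0]], [[0, 0, -0.08], [0, 0, 0]], [[0, 0, -0.14], [0, 0, 0]], [[0, 0, -0.2], [0, 0, 0]], [[0, 0, -0.2], [0, 0, 0]]]'

```text
time_s: 6.1
tool_pos: [0.6002, 0.1215, 0.3513]
tool_rot: [-3.135, -0.006, -0.13]
ft_force: [-0.4, -0.0, -0.2]
opening: 0.0864
```

```bash
python3 - <<'E'
from m import *
s=env.get_state();print(s['tool_pos'],s['tool_rot'],s['joint_positions'],s['opening'],s['ft_force'])
# back off toward robot / right to uncover view: 
print(togo([.42,-.2,.34],[np.pi,0,0]))
E
```

```text
[0.60023707 0.12146329 0.35128795] [-3.1346281  -0.00649144 -0.12992464] [ 0.33842507  0.2779882  -0.72946566  1.36600121  0.18095354  1.5569982
 -2.07319217] 0.08640390412584521 [-0.37697327 -0.00931798 -0.1949461 ]
(array([-0.3428,  0.8554,  0.02  ]), array([-0.001 , -0.0011, -0.0207]))
```

```bash
python3 - <<'E'
from m import *
for n in('top','side'):
    im,d,c=grab(n,n+'1'); P=cloud(d,c); X,Y,Z=np.moveaxis(P,-1,0)
    near=(abs(X-.515)<.1)&(abs(Y+.0985)<.09)
    for nm,m in dict(lid=near&(Z>.11)&(Z<.14),rim=near&(Z>.105)&(Z<.122),knob=near&(Z>.145)&(Z<.18)).items():
        Q=P[m]
        if len(Q)>3: print(n,nm,len(Q),Q.mean(0).round(4),Q[:,2].max().round(3),circ(Q))
E
cd pics; python3 -c "
import cv2;cv2.imwrite('pair1.png',cv2.hconcat([cv2.resize(cv2.imread(f'{n}1.png'),(400,300)) for n in('top','side')]))"
```

```text
top lid 2151 [ 0.5147 -0.098   0.1203] 0.136 [514.9 -98.8  80. ]
top rim 1423 [ 0.515  -0.0978  0.1175] 0.122 [515.1 -98.8  80. ]
top knob 132 [ 0.5144 -0.0978  0.167 ] 0.175 [515.1 -98.2  18. ]
side lid 2519 [ 0.5112 -0.1068  0.1191] 0.14 [513.7 -98.7  81.2]
side rim 1886 [ 0.511  -0.1067  0.1172] 0.122 [513.7 -98.7  81.2]
side knob 211 [ 0.5127 -0.1027  0.1632] 0.171 [515.1 -98.3  19. ]
```

View pics/pair1.png

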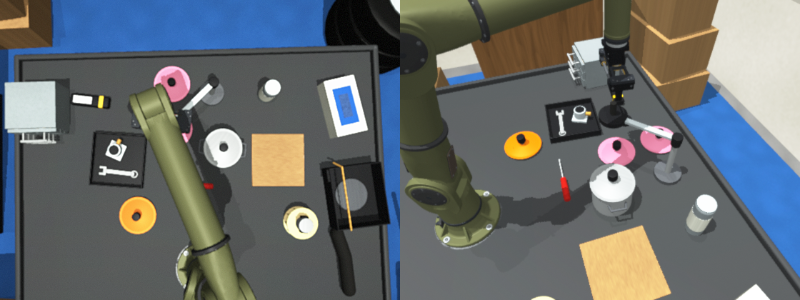

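The lamp is swung left and the pot is uncovered. Its head is about 235 mm from the pot. Knob at (0.515, -0.098). Next: move over the knob.

```bash
python3 -c "
from h import *
print(togo([.515,-.0984,.30],[np.pi,0,.15]))"
```

```text
(array([-0.1372,  0.5713,  0.1139]), array([-0.0008, -0.0002, -0.0445]))
```

Request:
servo_tool --moves '[[[-0.015, 0.06, 0], [0, 0, -0.004]], [[-0.03, 0.13, 0], [0, 0, -0.01]], [[-0.05, 0.2, 0], [0, 0, -0.015]], [[-0.065, 0.27, 0], [0, 0, -0.02]], [[-0.08, 0.34, 0.01], [0, 0, -0.027]], [[-0.1, 0.41, 0.03], [0, 0, -0.033]], [[-0.115, 0.48, 0.06], [0, 0, -0.04]], [[-0.13, 0.54, 0.09], [-0.001, 0, -0.0445]], [[-0.137, 0.571, 0.114], [-0.001, 0, -0.0445]], [[-0.137, 0.571, 0.114], [-0.001, 0, -0.0445]]]' --hand 1

```text
time_s: 7.03
tool_pos: [0.5122, -0.1023, 0.2968]
tool_rot: [3.14, 0.005, 0.143]
ft_force: [0.0, -0.4, 0.2]
opening: 0.0871
```

```bash
python3 -c "
from h import *
print(togo([.515,-.0984,.158],[np.pi,0,.15]))"
```

```text
(array([ 0.0099, -0.0091,  0.347 ]), array([ 0.0002,  0.0008, -0.0011]))
```

Request:
servo_tool --moves '[[[0.01, -0.009, 0.06], [0, 0.0008, 0]], [[0.01, -0.009, 0.12], [0, 0.0008, 0]], [[0.01, -0.009, 0.18], [0, 0.0008, 0]], [[0.01, -0.009, 0.23], [0, 0.0008, 0]], [[0.01, -0.009, 0.265], [0, 0.0008, 0]], [[0.01, -0.009, 0.285], [0, 0.0008, 0]], [[0.01, -0.009, 0.285], [0, 0.0008, 0]], [[0.01, -0.009, 0.285], [0, 0.0008, 0]]]'

```text
time_s: 7.7
tool_pos: [0.5156, -0.0975, 0.1831]
tool_rot: [3.141, -0.0, 0.144]
ft_force: [-0.2, -0.4, 0.4]
opening: 0.0871
```

```bash
python3 -c "
from h import *
print(togo([.515,-.0984,.158],[np.pi,0,.15]))"
```

```text
(array([-0.0018,  0.0019,  0.0629]), array([ 0.0001, -0.0001, -0.0009]))
```

Aligned; finish the descent and close.

Request:
servo_tool --moves '[[[-0.002, 0.002, 0.03], [0, 0, 0]], [[-0.002, 0.002, 0.05], [0, 0, 0]], [[-0.002, 0.002, 0.063], [0, 0, 0]], [[-0.002, 0.002, 0.063], [0, 0, 0]], [[-0.002, 0.002, 0.063], [0, 0, 0]]]'

```text
time_s: 8.12
tool_pos: [0.5147, -0.0984, 0.1576]
tool_rot: [3.141, 0.0, 0.144]
ft_force: [-0.1, 0.9, 0.0]
opening: 0.0876
```

Request:
servo_tool --moves '[[[0, 0, 0], [0, 0, 0]], [[0, 0, 0], [0, 0, 0]], [[0, 0, 0], [0, 0, 0]], [[0, 0, 0], [0, 0, 0]], [[0, 0, 0], [0, 0, 0]], [[0, 0, 0], [0, 0, 0]], [[0, 0, 0], [0, 0, 0]], [[0, 0, 0], [0, 0, 0]], [[0, 0, 0], [0, 0, 0]], [[0, 0, 0], [0, 0, 0]]]' --hand 0 --grip_force 30

```text
time_s: 8.95
tool_pos: [0.5146, -0.0978, 0.1576]
tool_rot: [-3.141, 0.0, 0.145]
ft_force: [-0.1, 1.0, 0.3]
opening: 0.0354
```

Request:
servo_tool --moves '[[[0, 0, 0], [0, 0, 0]], [[0, 0, 0], [0, 0, 0]], [[0, 0, 0], [0, 0, 0]], [[0, 0, 0], [0, 0, 0]], [[0, 0, 0], [0, 0, 0]]]'

```text
time_s: 9.37
tool_pos: [0.5146, -0.0978, 0.1576]
tool_rot: [-3.141, 0.0, 0.145]
ft_force: [-0.4, 0.7, 0.6]
opening: 0.0351
```

Gripped at 35 mm on the knob. Lift slowly by 60 mm.

Request:
servo_tool --moves '[[[0, 0, -0.01], [0, 0, 0]], [[0, 0, -0.025], [0, 0, 0]], [[0, 0, -0.04], [0, 0, 0]], [[0, 0, -0.06], [0, 0, 0]], [[0, 0, -0.08], [0, 0, 0]], [[0, 0, -0.1], [0, 0, 0]], [[0, 0, -0.12], [0, 0, 0]], [[0, 0, -0.14], [0, 0, 0]], [[0, 0, -0.15], [0, 0, 0]], [[0, 0, -0.15], [0, 0, 0]]]'

```text
time_s: 10.2
tool_pos: [0.5154, -0.0979, 0.219]
tool_rot: [3.141, -0.002, 0.145]
ft_force: [0.3, -0.8, -4.8]
opening: 0.0351
```

```bash
python3 -c "
from h import *
grab('side','side2')
s=env.get_state();print(s['ft_force'],s['wrist_torque'],s['opening'])
print(togo([.4615,-.3405,.215],[np.pi,0,.15]))"
```

```text
[ 0.28708499  0.20281934 -4.58532061] [ 0.06400014  0.10654354 -0.0292115 ] 0.03532119447724914
(array([-0.2196,  0.5809,  0.0078]), array([-0.    , -0.0001, -0.0009]))
```

View pics/side2.png

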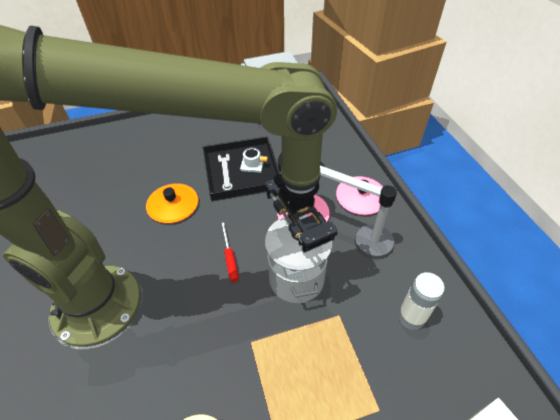

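The side view shows the lid at (298,243), level in the gripper above the pot, and 4.7 N of weight confirms it. Carry it to the pad.

Request:
servo_tool --moves '[[[-0.006, 0.015, 0], [0, 0, 0]], [[-0.017, 0.045, 0], [0, 0, 0]], [[-0.034, 0.09, 0], [0, 0, 0]], [[-0.054, 0.143, 0], [0, 0, 0]], [[-0.076, 0.2, 0], [0, 0, 0]], [[-0.098, 0.26, 0], [0, 0, 0]], [[-0.12, 0.317, 0], [0, 0, 0]], [[-0.138, 0.365, 0], [0, 0, 0]], [[-0.15, 0.397, 0], [0, 0, 0]], [[-0.155, 0.41, 0], [0, 0, 0]]]'

```text
time_s: 11.08
tool_pos: [0.4757, -0.2721, 0.2174]
tool_rot: [-3.142, 0.001, 0.141]
ft_force: [0.0, -0.4, -5.1]
opening: 0.0354
```

```bash
python3 -c "
from h import *
print(togo([.4615,-.3405,.13],[np.pi,0,.15]))"
```

```text
(array([-0.0589,  0.1643,  0.2184]), array([-0.    ,  0.0001, -0.0015]))
```

Request:
servo_tool --moves '[[[-0.01, 0.025, 0.0], [0, 0, 0]], [[-0.025, 0.07, 0.005], [0, 0, 0]], [[-0.042, 0.115, 0.02], [0, 0, 0]], [[-0.054, 0.15, 0.05], [0, 0, 0]], [[-0.059, 0.164, 0.09], [0, 0, 0]], [[-0.059, 0.164, 0.13], [0, 0, 0]], [[-0.059, 0.164, 0.17], [0, 0, 0]], [[-0.059, 0.164, 0.2], [0, 0, 0]], [[-0.059, 0.164, 0.218], [0, 0, 0]], [[-0.059, 0.164, 0.218], [0, 0, 0]]]'

```text
time_s: 11.92
tool_pos: [0.4605, -0.3392, 0.1279]
tool_rot: [-3.138, 0.003, 0.141]
ft_force: [-0.6, 0.5, -4.5]
opening: 0.0353
```

```bash
python3 - <<'E'
from h import *
s=env.get_state(); print(s['ft_force'],s['opening'])
# lid origin grasped at TCP .1576 with origin .102 -> offset .0556 ; pad top .006 -> contact TCP .0616
print(togo([.4615,-.3405,.0616],[np.pi,0,.15]))
im,d,c=grab('side','side3'); P=cloud(d,c); X,Y,Z=np.moveaxis(P,-1,0)
m=(abs(X-.4615)<.1)&(abs(Y+.3405)<.1)&(Z>.055)&(Z<.12)
Q=P[m]; hi=im[m].min(1)>120; Q=Q[hi]; print(len(Q),Q.mean(0),Q.min(0),Q.max(0))
E
```

```text
[-0.64861853  0.46242312 -4.45686041] 0.035278901846364716
(array([0.0026, 0.0041, 0.1657]), array([-0.0005,  0.0005, -0.0014]))
1944 [ 0.42855558 -0.35303561  0.08926441] [ 0.38126199 -0.41971424  0.07948393] [ 0.53994626 -0.26845494  0.1000801 ]
```

View pics/side3.png

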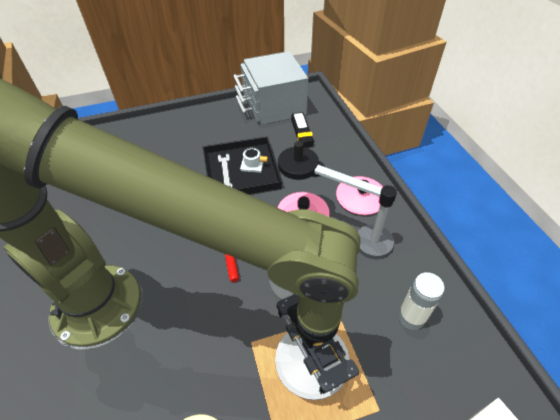

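The side view shows the lid level over the pad at about (312,360), the lamp clear on the left, and nothing else disturbed. Lower it.

Request:
servo_tool --moves '[[[0.002, 0.004, 0.02], [0, 0, 0]], [[0.002, 0.004, 0.045], [0, 0, 0]], [[0.002, 0.004, 0.075], [0, 0, 0]], [[0.002, 0.004, 0.1], [0, 0, 0]], [[0.002, 0.004, 0.125], [0, 0, 0]], [[0.002, 0.004, 0.14], [0, 0, 0]], [[0.002, 0.004, 0.15], [0, 0, 0]], [[0.002, 0.004, 0.153], [0, 0, 0]], [[0.002, 0.004, 0.153], [0, 0, 0]]]'

```text
time_s: 12.72
tool_pos: [0.4621, -0.3411, 0.0678]
tool_rot: [-3.14, 0.002, 0.141]
ft_force: [-0.6, 0.7, -4.2]
opening: 0.0354
```

Request:
servo_tool --moves '[[[0, 0, 0.002], [0, 0, 0]], [[0, 0, 0.004], [0, 0, 0]], [[0, 0, 0.006], [0, 0, 0]], [[0, 0, 0.008], [0, 0, 0]], [[0, 0, 0.01], [0, 0, 0]], [[0, 0, 0.01], [0, 0, 0]]]'

```text
time_s: 13.22
tool_pos: [0.4619, -0.3411, 0.0637]
tool_rot: [-3.14, 0.002, 0.141]
ft_force: [-0.2, -1.2, -4.4]
opening: 0.0352
```

Request:
servo_tool --moves '[[[0, 0, 0.002], [0, 0, 0]], [[0, 0, 0.003], [0, 0, 0]], [[0, 0, 0.004], [0, 0, 0]], [[0, 0, 0.005], [0, 0, 0]], [[0, 0, 0.006], [0, 0, 0]], [[0, 0, 0.006], [0, 0, 0]]]'

```text
time_s: 13.72
tool_pos: [0.4619, -0.341, 0.0616]
tool_rot: [-3.14, 0.002, 0.141]
ft_force: [-1.4, -0.1, -1.7]
opening: 0.0351
```

Contact begins; 1 mm more, then release.

Request:
servo_tool --moves '[[[0, 0, 0.001], [0, 0, 0]], [[0, 0, 0.002], [0, 0, 0]], [[0, 0, 0.002], [0, 0, 0]], [[0, 0, 0.002], [0, 0, 0]]]'

```text
time_s: 14.05
tool_pos: [0.462, -0.341, 0.0616]
tool_rot: [-3.14, 0.003, 0.141]
ft_force: [-3.5, 2.4, 6.0]
opening: 0.0352
```

Request:
servo_tool --moves '[[[0, 0, 0], [0, 0, 0]], [[0, 0, 0], [0, 0, 0]], [[0, 0, 0], [0, 0, 0]], [[0, 0, 0], [0, 0, 0]], [[0, 0, 0], [0, 0, 0]], [[0, 0, 0], [0, 0, 0]], [[0, 0, 0], [0, 0, 0]], [[0, 0, 0], [0, 0, 0]], [[0, 0, 0], [0, 0, 0]], [[0, 0, 0], [0, 0, 0]]]' --hand 1

```text
time_s: 14.88
tool_pos: [0.462, -0.341, 0.0615]
tool_rot: [-3.14, 0.003, 0.141]
ft_force: [-0.4, -0.1, -0.3]
opening: 0.0859
```

Request:
servo_tool --moves '[[[0, 0, 0], [0, 0, 0]], [[0, 0, -0.03], [0, 0, 0]], [[0, 0, -0.08], [0, 0, 0]], [[0, 0, -0.15], [0, 0, 0]], [[0, 0, -0.23], [0, 0, 0]], [[0, 0, -0.31], [0, 0, 0]], [[0, 0, -0.4], [0, 0, 0]], [[0, 0, -0.48], [0, 0, 0]], [[0, 0, -0.55], [0, 0, 0]], [[0, 0, -0.55], [0, 0, 0]]]'

```text
time_s: 15.72
tool_pos: [0.4652, -0.3426, 0.2897]
tool_rot: [3.134, -0.006, 0.142]
ft_force: [0.4, 0.2, 0.8]
opening: 0.0873
```

Request:
servo_tool --moves '[[[-0.05, 0.06, 0], [0, 0, 0]], [[-0.1, 0.12, 0], [0, 0, 0]], [[-0.16, 0.19, 0], [0, 0, 0]], [[-0.21, 0.26, 0], [0, 0, 0]], [[-0.26, 0.33, 0], [0, 0, 0]], [[-0.31, 0.4, 0], [0, 0, 0]], [[-0.35, 0.45, 0], [0, 0, 0]], [[-0.36, 0.48, 0], [0, 0, 0]], [[-0.36, 0.48, 0], [0, 0, 0]]]'

```text
time_s: 16.47
tool_pos: [0.3464, -0.5563, 0.2898]
tool_rot: [3.134, -0.004, 0.136]
ft_force: [-0.6, -0.4, 0.0]
opening: 0.0871
```

```bash
python3 - <<'E'
from m import *
s=env.get_state(); print(s['time_s'],s['ft_force'],s['qd'].round(3),s['opening'])
for n in('top','side'):
    im,d,c=grab(n,n+'4'); P=cloud(d,c); X,Y,Z=np.moveaxis(P,-1,0)
    near=(abs(X-.4615)<.115)&(abs(Y+.3405)<.115)
    for nm,m in dict(lid=near&(Z>.014)&(Z<.04),knob=near&(Z>.045)&(Z<.09),grip=(X>.5)&(X<.7)&(Y>.03)&(Y<.22)&(Z>.262)&(Z<.29)).items():
        Q=P[m]
        if len(Q)>3: print(n,nm,len(Q),Q.mean(0).round(4),Q[:,2].max().round(3),circ(Q))
    m=(abs(X-.515)<.1)&(abs(Y+.0985)<.08)&(Z>.095)&(Z<.12); print('pot',m.sum(),circ(P[m]))
cv2.imwrite('pics/pair4.png',cv2.hconcat([cv2.resize(cv2.imread(f'pics/{n}4.png'),(400,300)) for n in('top','side')]))
E
```

```text
16.4667 [-0.57496552 -0.37941787  0.02431962] [-0.032 -0.031 -0.05   0.039 -0.031  0.012 -0.025] 0.0871390110300196
top lid 1932 [ 0.4627 -0.3412  0.0242] 0.04 [ 468.2 -336.9  134.8]
top knob 127 [ 0.4621 -0.3402  0.07  ] 0.082 [ 462.5 -342.3   18.3]
top grip 68 [0.5947 0.1192 0.2744] 0.28 [594.6 119.3  11.9]
pot 256 [ 513.7 -102.9   79.5]
side lid 76 [ 0.5202 -0.2967  0.0198] 0.024 [ 518.  -297.2   33.6]
side grip 73 [0.5936 0.1164 0.2714] 0.277 [594.8 119.2  12.4]
pot 583 [514.8 -97.2  76.7]
```

View pics/pair4.png

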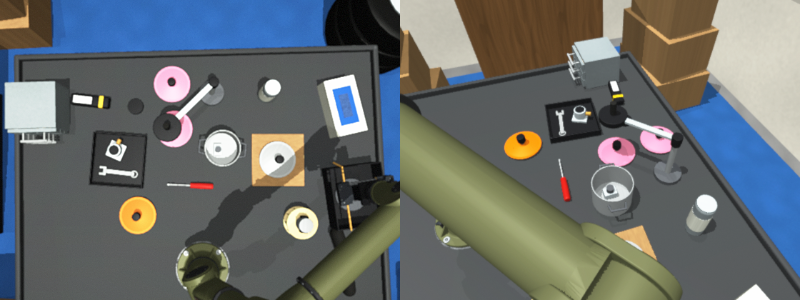

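The final top view shows the lid centred on the pad (278,158), the pot open and in place, the lamp swung left, and the other items unmoved. Hand in.

```bash
python3 -c "
from h import *
print(env.close_job())"
```

```text
the job is handed in; nothing more can be done
None
```

I swung the lamp clear to the left with the lid still on, then lifted the lid by its knob and set it down level, knob up, on the cardboard pad. I then backed the arm away and handed the job in at about 16.5 s. No verdict is reported.

**Last checks:**
- **Lid:** the knob is within about 1–2 mm of the pad's centre and at the height of a lid lying flat. The lid was lowered in small steps until it touched the pad, then released.
- **Lamp:** its axis is about 232 mm from the pot's axis, against the 135 mm needed.
- **Pot:** it is upright and within a few mm of where it started.
- **Other things on the bench:** none of them looks moved in the final top view. The wrist force read about zero after the arm backed off.

**Checks that failed or disagreed:**
- **Side camera:** at the end the robot arm blocked most of its view of the lid, so the lid's final position comes from the top camera alone.
- **Circle fits:** the top camera's fit for the lid came out too big because it included stray pad points, so I used the knob instead. The two cameras' pot fits differ by about 6 mm.

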